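# Clamp a footed tile and hold the cam at its high point

## Task

Stand the footed clay tile in the nest of the cam clamp, between the two ears, with its flat back to the fence and its foot toward the cam, and let go of it while the lever is still home. Then swing the cam lever round by its knob to the cam's highest point, where the lever lies right over the straight groove in the base plate and the cam presses the tile hardest against the sprung fence, and finish while still holding the lever there against its return spring, not letting go. Leave the other ware alone.

Things in the scene. Friction and masses are not known exactly. Their poses are not given: they have to be found in the camera images.
- tile: Footed tile, terracotta, 120 g, standing: an arch-topped slab 44 mm wide (x), 14 thick (y), 78 tall (sides straight up to 56), with a foot 44 x 20 x 14 high along one face, so 34 mm deep below. Origin: centre of the 44 x 34 underside; z up. Foot at y -17 to +3 mm, slab at y +3 to +17, flat back is the +y face. Grip it across the 14 mm, above the foot.
- toe (a point): Middle of the foot's front face on the footed tile (17 mm toward -y from the tile's origin, 7 mm above its underside).
- clamp: Cam clamp fixed to the table: aluminium base plate x +-65, y -205 to +50 mm, 16 thick. Origin: at table height under mid-nest; z up. From +y to -y: backing and fence, nest, cam lobe, pivot, groove. The tile belongs at the same yaw, standing on the plate, its origin over this origin; set down some 4 mm short of the fence it is pushed home by the lobe. Lever home: 44.7 mm gap from fence to lobe.
- nest (a point): Middle of the nest floor (plate top, 16 mm above the clamp's origin). Axes parallel to the clamp's. Two ears stand beside the nest on the plate, tops 28 mm above the table, clamp y -7 to +17 mm, 56 mm apart inside (6 mm play on each side of the tile). The groove is a dark straight line 6 mm wide in the plate, at clamp x = 0, y -104 to -196 mm.
- fence: Sprung steel fence bar, 56 mm wide, top 36 mm above the table, in front of a fixed backing of the same height. Origin: foot of its face toward the nest, at clamp y = +17 mm, plate height. It yields toward +y by up to 7 mm, 1.8 N per mm; the cam at its highest point pushes a seated tile about 4 mm into it, so about 7 N.
- lobe: The cam: an eccentric dark steel disc, 68 mm across, its centre 20 mm off the pivot on the side away from the lever, 18 to 34 mm above the table. It turns with the lever and bears on the front of the tile's foot. Origin: on the pivot axis at table height; +x along the lever.
- cam (a joint): Angle of the cam lever (rad): 0 home, held there by a return spring; grows anticlockwise seen from above, stop at 1.8. Highest point of the cam at 1.30: lever over the groove, pointing to clamp -y; beyond it the cam backs off. At home the lever points 3.412 rad (195.5 deg) anticlockwise from clamp +x. Turning it needs about 3 N at the knob at home, 6 to 9 N at the highest point.
- cam_pivot (a point): The lever's upright axis at the top of the base plate (clamp x = 0, y = -67 mm, 16 mm above the table).
- handle: The cam lever: a flat steel arm 16 mm wide whose top is 52 mm above the table, with an upright round black knob at its end. Origin: on the pivot axis at table height; +x points along the arm to the knob.
- knob (a point): Centre of the knob, 78 mm above the table, on the lever 110 mm from the pivot axis. The knob is an upright round post 24 mm thick, from 52 to 100 mm above the table; free to grip from above.
- blank: Bystander: a loose thick arch-topped terracotta block without foot, 46 x 30 x 70 mm tall. Origin: centre of its underside.
- vase: Bystander: a small loose terracotta bottle vase, 62 mm wide at the belly, 115 mm tall. Origin: centre of its underside.
- bowl: Bystander: a loose white ceramic bowl, 96 mm wide, 40 mm tall. Origin: centre of its underside.
Mind the look-alikes: they are no part of the job. What is shaped like the tile but yellow is not meant.

How it is judged:
By the outcome, as a careful person would: the job done as asked, in the order asked, and still so for the second after the job is handed in, while the arm keeps its last pose, push and grip.
It also fails if it takes over 54 s, if anything falls off the work surface, if the arm or the gripper's body presses on something with over 40 N, if the wrist force passes 120 N, or if a joint passes its speed limit or range.

## Robot

A 6-joint arm with a two-finger parallel gripper is mounted at the origin on the work surface. World frame = base frame: x ahead of the robot, y to its left, z up, the work surface at z = 0. Lengths are in m, angles in rad, forces in N, time in s.
With the tool pointing down it reaches from about 0.375 to 0.975 m from the base axis. Payload 3.8 kg.
Tool frame: the origin (TCP) lies midway between the tips of the shut fingers; the grasp point (between the pads) lies 19 mm behind it; x points along the fingers, y is the direction in which the jaws open and shut, and the axes are right-handed (so a half turn about x gives the same grasp; the last joint's range is limited). The gripper opens to 85 mm and grips with 20 to 120 N. Pads are 22 mm wide; open, the fingers measure 114 mm over their backs; the gripper's body (76 mm by 85 mm) begins 54 mm behind the grasp point. The pads swing forward as they close: fully open they stand 13 mm farther back than shut.
Start: joints at [-1.319, 0.264, 1.604, -0, 1.274, -0.037], TCP at [0.192, -0.647, 0.231] pointing down, gripper open.
Joint ranges: [-2.63, 2.63], [-0.94, 2.18], [0.31, 2.57], [-1.31, 4.45], [0, 2.66], [-2.55, 2.55]. Speed limits (rad/s): [2.57, 2.57, 3.14, 3.14, 3.14, 3.14].

## Interface

Orientations are given as a rotation vector (axis times angle).
In Python, from workcell import read_state, read_camera, get_calibration, finish_job gives the robot as it stands. The module is installed in compiled form; this text tells all that it offers.
- The arm moves only by the shell command python3 -m creep 'ROWS' [FORCE]. ROWS is JSON, a list of rows, each a list of 3 entries, a list of its own where there are three numbers: the closure in counts, from 0 (fully open) to 255 (shut), then the shift along the world's x, y, z in mm, then the turn about the world's z in rad. In form: [[hand, [tx, ty, tz], spin], ...]. A call has exactly 8 rows; each row shifts and turns the commanded pose from where the row before left it; what a row does not reach is not made up. A row lasts 1/12 s, in which the tool goes at most 41.7 mm and 7.16 degrees, less where a joint would pass 70% of its speed; a pose out of reach is approached as far as the arm can. A call is refused whole if a number of a shift passes 41.7 or a number of a turn 0.125, either way. A call with a gripper value outside its range is refused whole. The fingers move at their own pace and stop on an object; FORCE is the grip in N (left out, the last holds). Time passes only in rows, so rows that do not move let the fingers close, or fill a call up. It gives the time, the measured TCP pose, the force and the opening at its end, in the units of the state.
- read_state(): the state, without advancing time (a new reading comes with each control period).
- read_camera(name): name is "side" or "top"; returns (picture, depth): 384x512x3 uint8, blue, green, red; 384x512 float32, m along the optical axis (not along the pixel's ray), 0 where there is no reading.
- get_calibration(name): a dict with "K" (3x3 intrinsics, pixels), "eye" and "orientation" of the camera in the world. Camera axes: x right, y down, z forward; pixel columns grow to the right and rows downward; lengths in m; the calibration is good to about 2 mm. A picture is of the moment at which its call begins. get_calibration takes no time and is no camera call.
- finish_job(): hands the job in, once; it reports no verdict.
The state is a dict: "time": time; "q": joint angles; "joint_vel": joint speeds; "joint_torque": joint torques, N m; "tool_pos": TCP position; "tcp_rot": TCP orientation; "wrist_force": force on the tool from outside, world axes, zero at the start; "torque": the same for the moment, N m; "width": opening from 0.0 (shut) to 1.0 (fully open).
Only numpy, scipy, OpenCV 4.12 (cv2) and the standard library are available. Lean on these libraries where they do the work, as an engineer would, in place of code of your own. Each camera call takes 0.05 s, during which the arm holds its last target.

## Working session

There is one attempt and no reset: what is moved stays moved. The work goes in short steps, Python scripts to look and compute and a shell command to move; the robot and the scene stay as the last step left them, time stands still between calls to the robot, and variables do not carry over. Pictures are saved under pics/ and viewed, and the job is handed in when it is done.

```bash
mkdir -p pics; ls; python3 - <<'E'
from workcell import *
import cv2, numpy as np
s=read_state()
for k,v in s.items(): print(k,np.round(v,3))
for n in("top","side"):
    p,d=read_camera(n); cv2.imwrite(f"pics/{n}0.png",p); np.save(f"pics/{n}0.npy",d)
    c=get_calibration(n); print(n,{k:np.round(v,4).tolist() for k,v in c.items()})
E
```

```text
pics
time 0.0
q [-1.319  0.265  1.605  0.     1.274 -0.037]
joint_vel [-0.     0.     0.002 -0.     0.001 -0.   ]
joint_torque [ 2.0000e-03 -5.1511e+01 -3.6731e+01  0.0000e+00  1.3000e-02 -0.0000e+00]
tool_pos [ 0.192 -0.646  0.23 ]
tcp_rot [ 2.067  0.303 -2.068]
wrist_force [ 0.225  0.692 -0.238]
torque [ 0.014  0.019 -0.02 ]
width 0.998
top {'K': [[437.2198, 0.0, 260.3612], [0.0, 437.2198, 185.3588], [0.0, 0.0, 1.0]], 'eye': [0.4111, 0.0041, 1.2084], 'orientation': [-2.1851, 2.1613, -0.1419]}
side {'K': [[357.3318, 0.0, 255.8858], [0.0, 357.3318, 179.6501], [0.0, 0.0, 1.0]], 'eye': [0.2643, 0.8495, 0.7009], 'orientation': [-0.4258, 2.6291, -1.3887]}
```

View pics/top0.png

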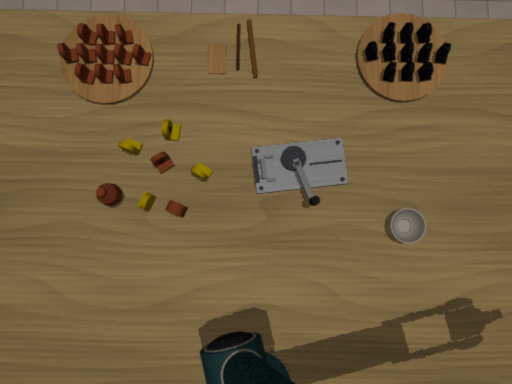

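View pics/side0.png

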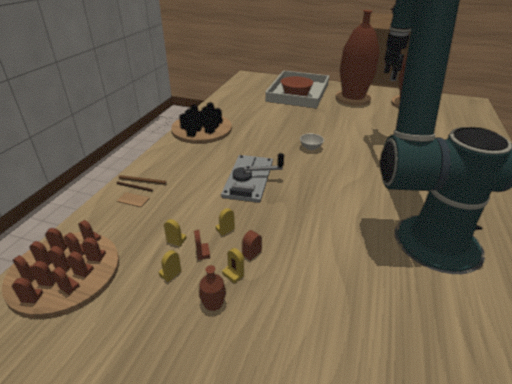

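```bash
cat > h.py <<'E'
import numpy as np, cv2
from scipy.spatial.transform import Rotation as R
from workcell import *
def cal(n):
    c=get_calibration(n); return np.array(c["K"]),np.array(c["eye"]),R.from_rotvec(c["orientation"]).as_matrix()
def ray(n,uv,z):
    K,e,M=cal(n); uv=np.atleast_2d(uv).astype(float)
    d=np.c_[uv,np.ones(len(uv))]@np.linalg.inv(K).T@M.T
    return e+d*((z-e[2])/d[:,2])[:,None]
def cloud(n,d):
    K,e,M=cal(n); v,u=np.mgrid[:384,:512]
    P=np.stack([(u-K[0,2])/K[0,0]*d,(v-K[1,2])/K[1,1]*d,d],-1)
    return P@M.T+e
def proj(n,P):
    K,e,M=cal(n); c=(np.atleast_2d(P)-e)@M; p=c@K.T; return p[:,:2]/p[:,2:]
E
python3 - <<'E'
import cv2
a=cv2.imread("pics/top0.png");b=cv2.imread("pics/side0.png")
x=cv2.resize(a[110:225,90:220],None,fx=6,fy=6,interpolation=cv2.INTER_CUBIC)[:600]
y=cv2.resize(a[125:215,240:360],None,fx=6,fy=6,interpolation=cv2.INTER_CUBIC)
cv2.imwrite("pics/z1.png",cv2.resize(x,(678,600)));cv2.imwrite("pics/z2.png",y)
cv2.imwrite("pics/z3.png",cv2.resize(b[150:300,150:300],None,fx=4,fy=4,interpolation=cv2.INTER_CUBIC))
E
```

```text
(no output)
```

View pics/z1.png

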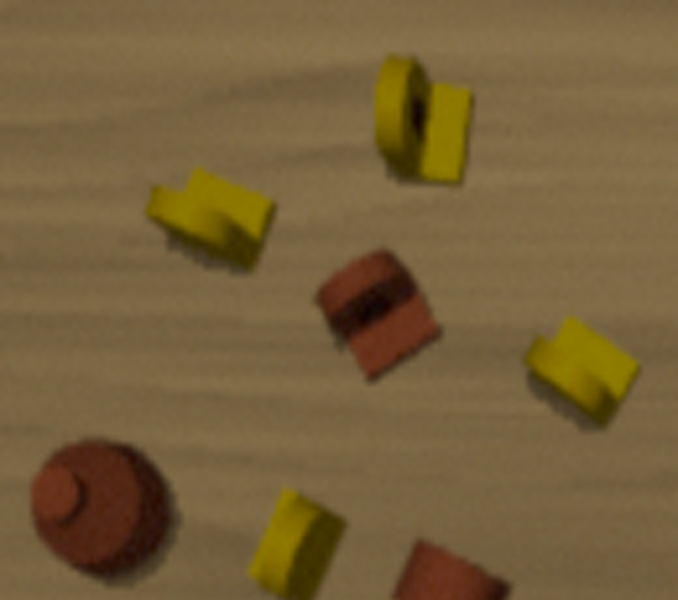

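View pics/z2.png

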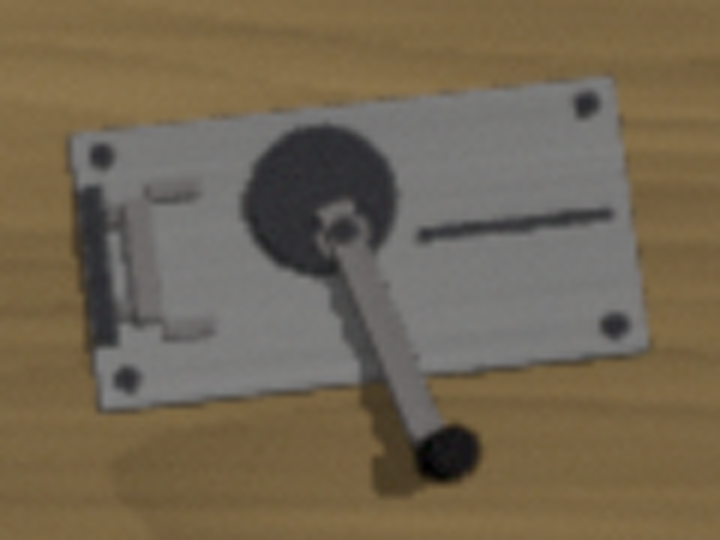

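View pics/z3.png

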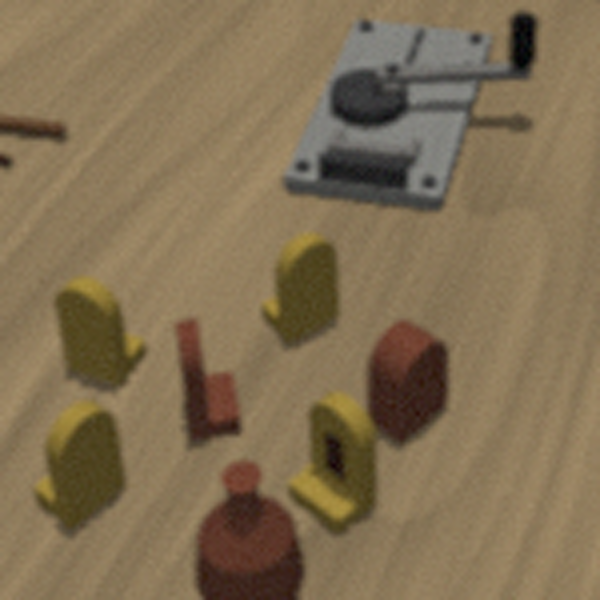

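```bash
python3 - <<'E'
from h import *
p=cv2.imread("pics/top0.png");d=np.load("pics/top0.npy")
P=cloud("top",d)
hsv=cv2.cvtColor(p,cv2.COLOR_BGR2HSV)
print("table z",np.median(P[230:260,100:180,2]),P[230:260,100:180,2].std())
print(hsv[162,162],hsv[158,160],hsv[168,165], hsv[130,200],hsv[133,262])
# tile
m=((hsv[...,0]<10)|(hsv[...,0]>170))&(hsv[...,1]>100)
m[:, :148]=0;m[:,178:]=0;m[:148]=0;m[178:]=0
Q=P[m];print(m.sum(),np.histogram(Q[:,2],bins=np.arange(-.01,.1,.01)))
for lo,hi in((.008,.02),(.05,.09)):
    q=Q[(Q[:,2]>lo)&(Q[:,2]<hi)]
    print(lo,len(q),q.mean(0),cv2.minAreaRect((q[:,:2]*1000).astype(np.float32)))
# foot contour of whole mask
print("maskrect px",cv2.minAreaRect(np.argwhere(m)[:,::-1].astype(np.float32)))
# clamp plate mask
g=(hsv[...,1]<45)
g[:,:240]=0;g[:,360:]=0;g[:125]=0;g[215:]=0
c=max(cv2.findContours(g.astype(np.uint8),0,2)[0],key=cv2.contourArea)
z=P[...,2];print("plate z",np.median(P[150:156,315:335,2]), "lobe top",np.median(P[154:162,284:288,2]))
h=(z>.010)&(z<.024);h[:,:240]=0;h[:,360:]=0;h[:125]=0;h[215:]=0
q=P[h];r=cv2.minAreaRect((q[:,:2]*1000).astype(np.float32));print(h.sum(),r);print(cv2.boxPoints(r))
k=(z>.085)&(z<.115);k[:,:300]=0;k[:,330:]=0;k[:185]=0;k[215:]=0
print("knob",k.sum(),P[k].mean(0) if k.sum() else 0)
p2=cv2.resize(p[125:215,240:360],None,fx=6,fy=6,interpolation=cv2.INTER_NEAREST)
# groove: dark on plate right of pivot
gr=(hsv[...,2]<75);gr[:,:308]=0;gr[:,344:]=0;gr[:158]=0;gr[168:]=0
uv=np.argwhere(gr)[:,::-1];w=ray("top",uv,.016);ctr=w.mean(0);_,_,V=np.linalg.svd((w-ctr)[:,:2],full_matrices=False);print("groove",len(w),ctr,V[0],np.degrees(np.arctan2(V[0][1],V[0][0])),np.ptp((w-ctr)[:,:2]@V[0]))
E
```

```text
table z 5.1709371519659264e-05 0.05514144939638986
[  6 191  36] [ 10 198  54] [  9 188 103] [ 18 115 124] [ 19 114 130]
190 (array([ 0,  3, 82,  9, 13,  9, 10, 17, 41,  4]), array([-0.01,  0.  ,  0.01,  0.02,  0.03,  0.04,  0.05,  0.06,  0.07,
        0.08,  0.09]))
0.008 84 [0.5966248  0.24552962 0.01449617] ((596.5397338867188, 244.96182250976562), (21.788612365722656, 38.87647247314453), 30.87397575378418)
0.05 72 [0.6079927  0.2517944  0.07040882] ((609.2581176757812, 251.62460327148438), (13.608616828918457, 36.891563415527344), 33.16995620727539)
maskrect px ((162.10385131835938, 161.4192352294922), (18.505924224853516, 15.085397720336914), 52.12501525878906)
plate z 0.016640820048378524 lobe top 0.03464723694017713
3373 ((602.6727905273438, -126.00637817382812), (130.72434997558594, 255.34036254882812), 7.031693935394287)
[[ 522.1731     -7.297986]
 [ 553.4314   -260.71783 ]
 [ 683.1725   -244.71477 ]
 [ 651.9142      8.705078]]
knob 71 [ 0.49902657 -0.15610686  0.09916648]
groove 51 [ 0.61212913 -0.19815962  0.016     ] [ 0.12689637 -0.99191598] -82.70971775261992 0.087064142385881
```

```bash
python3 - <<'E'
from h import *
M=R.from_rotvec(read_state()["tcp_rot"]).as_matrix();print(M.round(3), np.degrees(np.arctan2(M[1,1],M[0,1])))
a=cv2.imread("pics/top0.png");x=cv2.resize(a[145:182,145:185],None,fx=15,fy=15,interpolation=cv2.INTER_CUBIC);cv2.imwrite("pics/z4.png",x)
b=cv2.imread("pics/side0.png");cv2.imwrite("pics/z5.png",cv2.resize(b[220:270,180:230],None,fx=12,fy=12,interpolation=cv2.INTER_CUBIC))
p,d=a,np.load("pics/top0.npy");P=cloud("top",d)
for uv in((172,130),(201,171),(130,146),(147,200),(176,209),(108,195)): print(uv,ray("top",uv,.03).round(3))
E
```

```text
[[-0.001  0.285 -0.959]
 [ 0.002 -0.959 -0.285]
 [-1.    -0.002 -0.   ]] -73.45487774465505
(172, 130) [[0.692 0.226 0.03 ]]
(201, 171) [[0.58  0.144 0.03 ]]
(130, 146) [[0.646 0.338 0.03 ]]
(147, 200) [[0.499 0.286 0.03 ]]
(176, 209) [[0.476 0.208 0.03 ]]
(108, 195) [[0.512 0.391 0.03 ]]
```

View pics/z4.png

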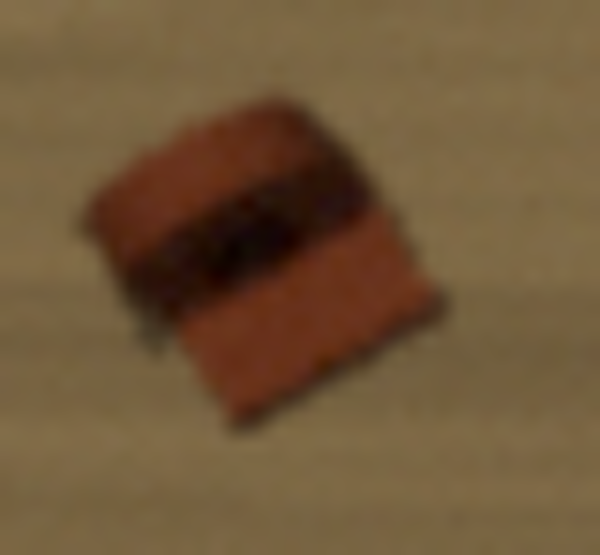

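View pics/z5.png

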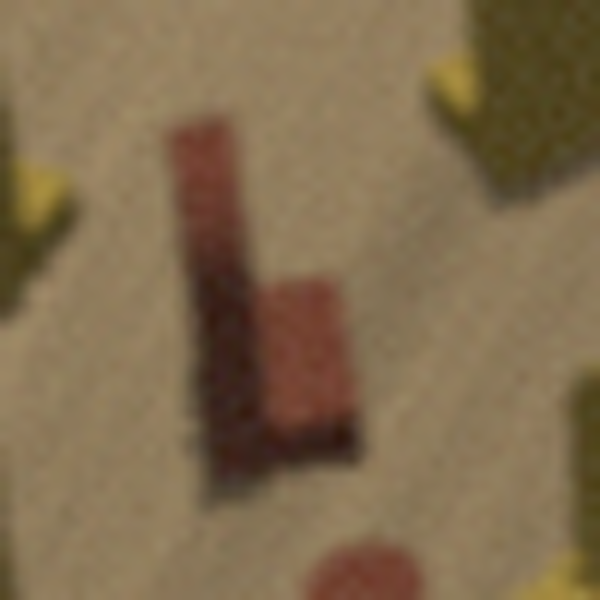

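```bash
python3 - <<'E'
from h import *
f=lambda l:(np.array(l)+.5)/15-.5+145
c=ray("top",f([(235,415),(442,300),(178,315),(380,207)]),.014)[:,:2]*1000
print(c.round(1))
ex=(c[0]-c[1]); print("front len",np.hypot(*ex),"joint len",np.hypot(*(c[2]-c[3])),"depth",np.hypot(*(c[2:].mean(0)-c[:2].mean(0))))
for e in(c[0]-c[1],c[2]-c[3]):print(np.degrees(np.arctan2(e[1],e[0])))
v=c[2:].mean(0)-c[:2].mean(0);print(np.degrees(np.arctan2(v[1],v[0])))
u=np.array([np.cos(np.radians(31.5)),np.sin(np.radians(31.5))]);fc=c.mean(0)
print("foot ctr",fc,"origin",fc+7*u,"slab ctr",fc+17*u)
g=lambda l:(np.array(l)+.5)/12-.5+np.array([180,220])
s=ray("side",g([(360,460),(215,500)]),0)[:,:2]*1000;print("side base",s.round(1),np.hypot(*(s[0]-s[1])),np.degrees(np.arctan2(*(s[1]-s[0])[::-1])))
E
```

```text
[[577.6 257.1]
 [599.4 220. ]
 [595.9 268.2]
 [616.5 231.9]]
front len 42.99787671958643 joint len 41.64919607671918 depth 21.139836014891635
120.43257168227262
119.55696277271282
32.87825386627344
foot ctr [597.34398958 244.30655168] origin [603.31247073 247.96404163] slab ctr [611.83887237 253.18902728]
side base [[577.6 259.5]
 [602.5 280.1]] 32.366012672560515 39.6635749054408
```

```bash
python3 -m creep '[[100,[17,36.5,0],0.076],[100,[17,36.5,0],0.076],[100,[17,36.5,0],0.076],[100,[17,36.5,0],0.076],[100,[17,36.5,0],0.076],[100,[17,36.5,0],0.076],[100,[17,36.5,0],0.076],[100,[17,36.5,0],0.076]]' 40
```

```text
time: 0.77
tool_pos: [0.3283, -0.353, 0.2308]
tcp_rot: [1.684, 0.814, -1.684]
wrist_force: [0.6, 0.1, -0.4]
width: 0.603
```

```bash
python3 -m creep '[[100,[17,36.5,0],0.076],[100,[17,36.5,0],0.076],[100,[17,36.5,0],0.076],[100,[17,36.5,0],0.076],[100,[17,36.5,0],0.076],[100,[17,36.5,0],0.076],[100,[17,36.5,0],0.076],[100,[17,36.5,0],0.076]]' 40
```

```text
time: 1.43
tool_pos: [0.4643, -0.061, 0.2311]
tcp_rot: [1.255, 1.179, -1.255]
wrist_force: [0.8, -0.7, -0.3]
width: 0.607
```

```bash
python3 -m creep '[[100,[17.5,37.5,0],0.076],[100,[17.5,37.5,0],0.076],[100,[17.5,37.5,0],0.076],[100,[17.5,37.5,0],0.076],[100,[17.5,37.5,0],0.076],[100,[17.5,37.5,0],0.076],[100,[17.5,37.5,0],0.076],[100,[17.5,37.5,0],0.076]]'; python3 - <<'E'
from h import *
s=read_state();M=R.from_rotvec(s["tcp_rot"]).as_matrix();print(s["tool_pos"],np.degrees(np.arctan2(M[1,1],M[0,1])),np.round(s["q"],2))
E
```

```text
time: 2.1
tool_pos: [0.6043, 0.239, 0.2305]
tcp_rot: [0.798, 1.42, -0.799]
wrist_force: [0.2, -0.6, 0.6]
width: 0.614
[0.60432131 0.23895914 0.23054271] 31.295219084065675 [ 0.34  0.22  1.66 -0.    1.26 -0.21]
```

```bash
python3 -m creep '[[100,[3.5,7.7,-8],0],[100,[3.5,7.7,-20],0],[100,[0,0,-20],0],[100,[0,0,-20],0],[100,[0,0,-20],0],[100,[0,0,-20],0],[100,[0,0,-12],0],[100,[0,0,0],0]]'; python3 - <<'E'
from h import *
p,d=read_camera("side");cv2.imwrite("pics/s1.png",cv2.resize(p[160:290,140:290],None,fx=4,fy=4,interpolation=cv2.INTER_CUBIC))
p,d=read_camera("top");cv2.imwrite("pics/t1.png",cv2.resize(p[110:210,110:230],None,fx=5,fy=5,interpolation=cv2.INTER_CUBIC))
E
```

```text
time: 2.77
tool_pos: [0.6082, 0.2509, 0.1068]
tcp_rot: [0.798, 1.423, -0.807]
wrist_force: [-1.0, 0.3, -0.4]
width: 0.609
```

View pics/s1.png

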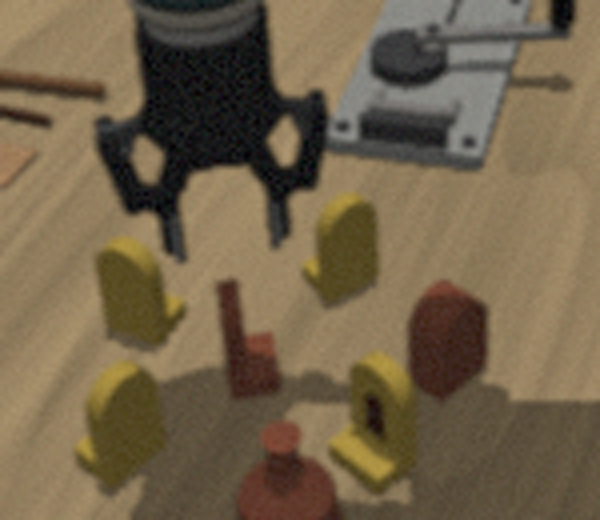

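View pics/t1.png

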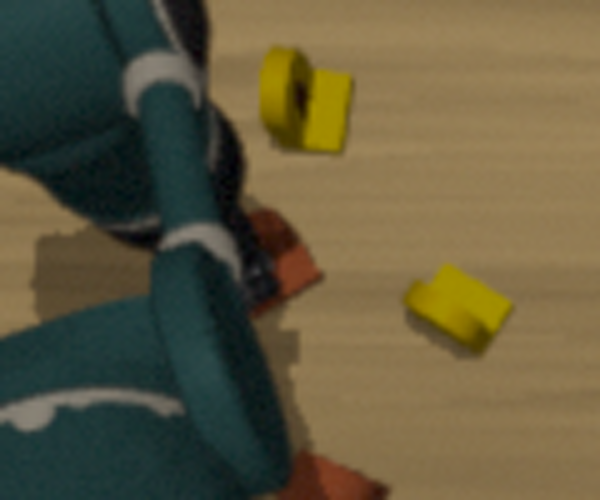

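```bash
python3 -c "
from h import *
print(read_state()['tool_pos'])"; python3 -m creep '[[100,[1,1.5,-8],0],[100,[1,2,-12],0],[100,[1,0,-14],0],[100,[0,0,-14],0],[100,[0,0,-14],0],[100,[0,0,-12],0],[100,[0,0,-5],0],[100,[0,0,0],0]]'; python3 -c "
from h import *
print(read_state()['tool_pos'])"
```

```text
[0.61084147 0.25193514 0.11084841]
time: 3.53
tool_pos: [0.6123, 0.2551, 0.0293]
tcp_rot: [0.799, 1.421, -0.805]
wrist_force: [-0.6, -0.2, -0.0]
width: 0.605
[0.61232475 0.25512211 0.02932164]
```

```bash
python3 -m creep '[[255,[0,0,-1],0],[255,[0,0,0],0],[255,[0,0,0],0],[255,[0,0,0],0],[255,[0,0,0],0],[255,[0,0,0],0],[255,[0,0,0],0],[255,[0,0,0],0]]' 40; python3 -m creep '[[255,[0,0,0],0],[255,[0,0,5],0],[255,[0,0,10],0],[255,[0,0,15],0],[255,[0,0,20],0],[255,[0,0,20],0],[255,[0,0,20],0],[255,[0,0,10],0]]';  python3 - <<'E'
from h import *
s=read_state();M=R.from_rotvec(s["tcp_rot"]).as_matrix();print(s["tool_pos"],np.degrees(np.arctan2(M[1,1],M[0,1])),np.round(s["q"],2))
p,d=read_camera("side");cv2.imwrite("pics/s2.png",cv2.resize(p[140:270,140:290],None,fx=4,fy=4,interpolation=cv2.INTER_CUBIC))
cv2.imwrite("pics/s2f.png",p)
E
```

```text
time: 4.2
tool_pos: [0.6151, 0.2562, 0.0323]
tcp_rot: [0.802, 1.417, -0.8]
wrist_force: [1.0, -0.9, 4.4]
width: 0.159
time: 4.87
tool_pos: [0.6158, 0.2565, 0.1355]
tcp_rot: [0.804, 1.415, -0.798]
wrist_force: [0.7, 0.0, -0.7]
width: 0.162
[0.61576175 0.25648525 0.13550048] 31.05676389840594 [ 0.36  0.32  1.72  0.    1.1  -0.18]
```

View pics/s2.png

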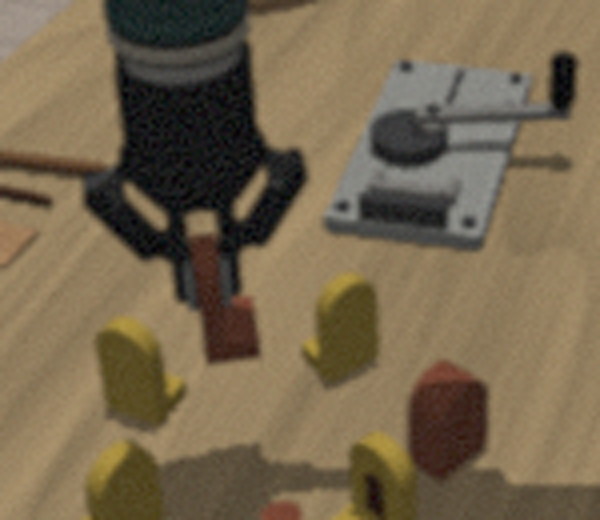

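```bash
python3 -m creep '[[255,[-1.5,-19,1],0.072],[255,[-1.5,-19,1],0.072],[255,[-1.5,-19,1],0.072],[255,[-1.5,-19,1],0.072],[255,[-1.5,-19,1],0.072],[255,[-1.5,-19,1],0.072],[255,[-1.5,-19,1],0.072],[255,[-1.5,-19,1],0.072]]' 40; python3 -m creep '[[255,[-1.5,-19,0],0.072],[255,[-1.5,-19,0],0.072],[255,[-1.5,-19,0],0.072],[255,[-1.5,-19,0],0.072],[255,[-1.5,-19,0],0.072],[255,[-1.5,-19,0],0.072],[255,[-1.5,-19,0],0.072],[255,[-1.5,-15,0],0.072]]';  python3 -m creep '[[255,[0,0,-10],0],[255,[0,0,-10],0],[255,[0,0,-10],0],[255,[0,0,-10],0],[255,[0,0,-10],0],[255,[0,0,0],0],[255,[0,0,0],0],[255,[0,0,0],0]]'; python3 - <<'E'
from h import *
s=read_state();M=R.from_rotvec(s["tcp_rot"]).as_matrix();print(s["tool_pos"],np.degrees(np.arctan2(M[1,1],M[0,1])),np.round(s["q"],2))
p,d=read_camera("side");cv2.imwrite("pics/s3.png",cv2.resize(p[110:230,190:310],None,fx=5,fy=5,interpolation=cv2.INTER_CUBIC))
cv2.imwrite("pics/s3f.png",p);np.save("pics/s3.npy",d)
p,d=read_camera("top");cv2.imwrite("pics/t3.png",cv2.resize(p[120:220,230:360],None,fx=6,fy=6,interpolation=cv2.INTER_CUBIC))
E
```

```text
time: 5.58
tool_pos: [0.6014, 0.1029, 0.1386]
tcp_rot: [0.352, 1.543, -0.353]
wrist_force: [-0.4, -0.3, -0.8]
width: 0.161
time: 6.25
tool_pos: [0.5894, -0.0454, 0.1386]
tcp_rot: [-0.099, 1.57, 0.099]
wrist_force: [1.0, 0.5, -1.5]
width: 0.163
time: 6.92
tool_pos: [0.5904, -0.0437, 0.0892]
tcp_rot: [-0.097, 1.569, 0.097]
wrist_force: [0.0, 0.5, -0.3]
width: 0.158
[ 0.59043361 -0.04373204  0.08921026] 97.08606956109428 [-0.12  0.24  1.92  0.    0.99 -1.81]
```

View pics/s3.png

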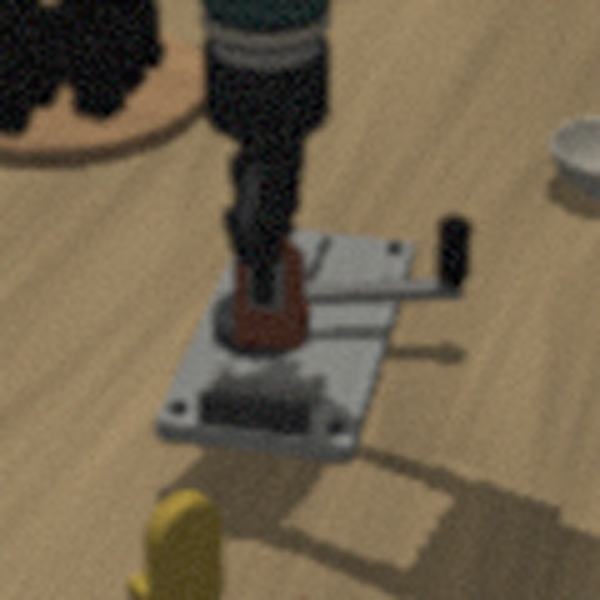

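View pics/t3.png

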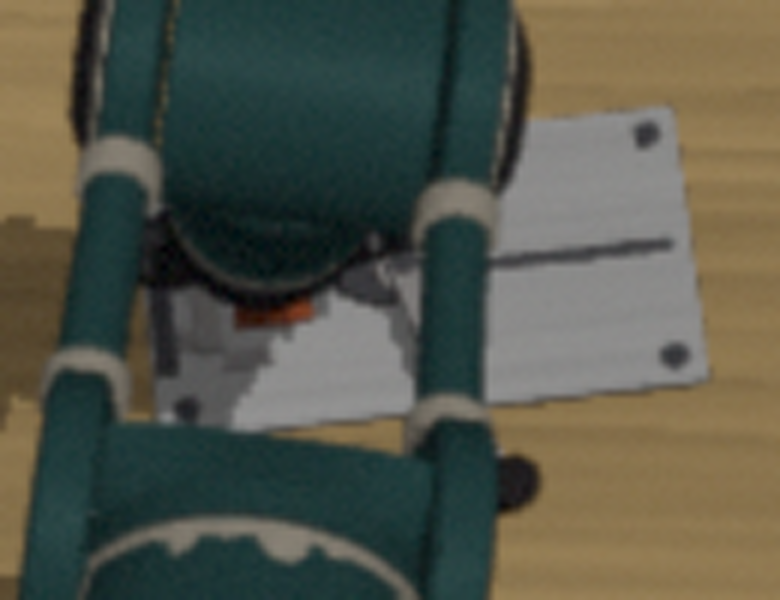

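```bash
python3 - <<'E'
from h import *
p=cv2.imread("pics/s3f.png");hsv=cv2.cvtColor(p,cv2.COLOR_BGR2HSV)
m=((hsv[...,0]<9)|(hsv[...,0]>172))&(hsv[...,1]>110);m[:150]=0;m[186:]=0;m[:,:230]=0;m[:,255:]=0
th=np.radians(7.05);ex=np.array([np.cos(th),np.sin(th),0]);ey=np.array([-np.sin(th),np.cos(th),0])
O=np.array([.5932,-.0491,0]);t=read_state()["tool_pos"]
K,e,M=cal("side");q=t+.007*ey
print("tcp in clamp",(t-O)@ex*1e3,(t-O)@ey*1e3)
v,u=np.nonzero(m);d=np.c_[u,v,np.ones(len(u))]@np.linalg.inv(K).T@M.T
X=e+d*(((q-e)@ey)/(d@ey))[:,None]
cx=(X-O)@ex*1e3;z=X[:,2]*1e3
for r in range(v.min(),v.max()+1):
    k=v==r
    if k.sum(): print(r,k.sum(),u[k].min(),u[k].max(),"x",cx[k].min().round(1),cx[k].max().round(1),"z",z[k].mean().round(1))
E
```

```text
tcp in clamp -1.6075632606594519 5.338222000944543
156 1 243 243 x -2.2 -2.2 z 142.0
158 1 246 246 x -11.6 -11.6 z 136.0
159 1 247 247 x -14.7 -14.7 z 132.8
162 3 247 249 x -21.0 -14.6 z 122.4
163 1 248 248 x -17.8 -17.8 z 118.8
164 2 238 249 x -21.0 14.1 z 113.3
165 2 238 249 x -21.0 14.2 z 109.6
166 1 249 249 x -21.0 -21.0 z 108.2
167 2 238 248 x -17.8 14.3 z 102.0
168 2 248 249 x -20.9 -17.8 z 100.7
169 5 237 249 x -20.9 17.7 z 94.9
170 2 238 247 x -14.5 14.5 z 90.6
171 3 238 250 x -24.1 14.6 z 88.1
172 3 238 250 x -24.1 14.7 z 84.5
173 5 237 250 x -24.1 18.0 z 79.4
174 9 238 249 x -20.9 14.8 z 75.8
175 11 237 250 x -24.2 18.2 z 72.1
176 8 238 249 x -20.9 14.9 z 68.9
177 6 238 250 x -24.2 15.0 z 64.7
178 7 239 249 x -20.9 11.8 z 60.5
```

```bash
python3 - <<'E'
from h import *
th=np.radians(7.05);ex=np.array([np.cos(th),np.sin(th),0]);ey=np.array([-np.sin(th),np.cos(th),0]);O=np.array([.5932,-.0491,0])
b=cv2.imread("pics/side0.png");cv2.imwrite("pics/z6.png",cv2.resize(b[150:205,215:275],None,fx=10,fy=10,interpolation=cv2.INTER_CUBIC))
g=lambda x,y:O+ex*x*1e-3+ey*y*1e-3
P=[g(x,y)+[0,0,.016] for x,y in((-65,50),(65,50),(65,-205),(-65,-205),(0,-104),(0,-196))]
pr=proj("side",P);print(pr.round(1),((pr-[215,150]+.5)*10-.5).round(0).tolist())
E
```

```text
[[260.2 198.6]
 [220.3 193.5]
 [238.7 154.1]
 [272.7 157.8]
 [250.  170.3]
 [255.1 157.2]] [[457.0, 490.0], [58.0, 440.0], [241.0, 46.0], [581.0, 83.0], [355.0, 207.0], [405.0, 76.0]]
```

View pics/z6.png

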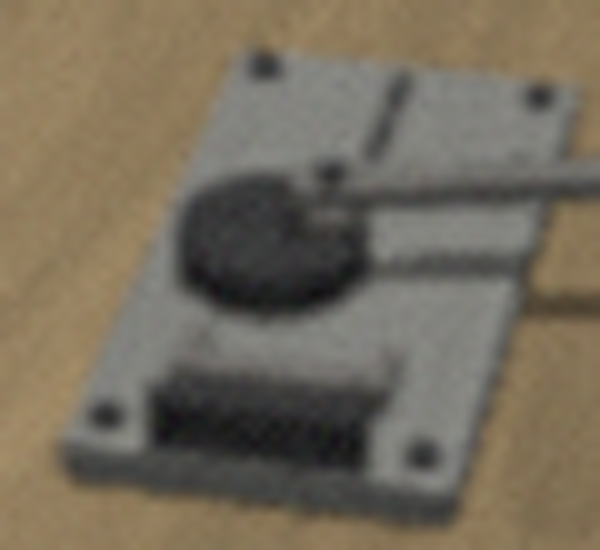

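```bash
python3 -m creep '[[255,[1,0,0],0],[255,[1,0.4,0],0],[255,[1,0,-5],0],[255,[0,0,-8],0],[255,[0,0,-10],0],[255,[0,0,-8],0],[255,[0,0,-5],0],[255,[0,0,-2],0]]'; python3 -m creep '[[255,[0,0,0],0],[255,[0,0,0],0],[255,[0,0,-1],0],[255,[0,0,0],0],[255,[0,0,0],0],[255,[0,0,0],0],[255,[0,0,0],0],[255,[0,0,0],0]]'; python3 - <<'E'
from h import *
s=read_state();M=R.from_rotvec(s["tcp_rot"]).as_matrix();print(s["tool_pos"],np.degrees(np.arctan2(M[1,1],M[0,1])),s["wrist_force"])
p,d=read_camera("side");cv2.imwrite("pics/s4.png",cv2.resize(p[130:210,200:300],None,fx=7,fy=7,interpolation=cv2.INTER_CUBIC))
E
```

```text
time: 7.68
tool_pos: [0.5917, -0.0436, 0.0491]
tcp_rot: [-0.096, 1.572, 0.097]
wrist_force: [-1.5, -0.5, -1.5]
width: 0.158
time: 8.35
tool_pos: [0.5934, -0.0437, 0.0505]
tcp_rot: [-0.097, 1.568, 0.097]
wrist_force: [0.5, -0.3, -1.5]
width: 0.159
[ 0.59335484 -0.04374601  0.05048084] 97.05820445999242 [ 0.5428496  -0.27963282 -1.46041762]
```

View pics/s4.png

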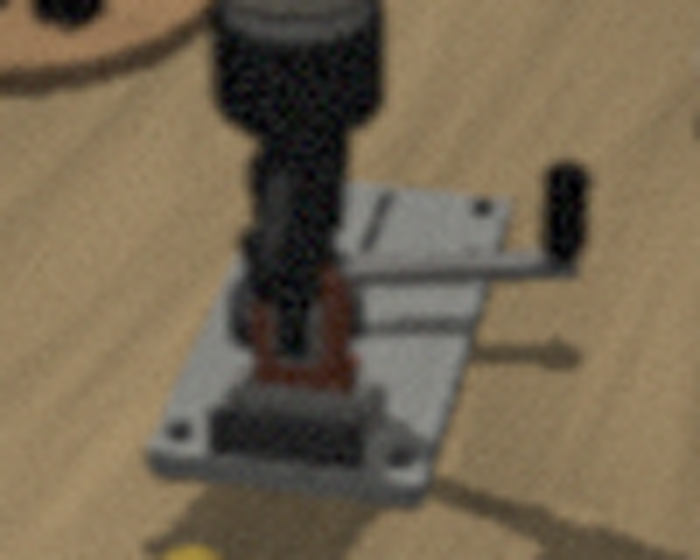

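```bash
python3 -m creep '[[255,[0,0,-1],0],[255,[0,0,0],0],[255,[0,0,-1],0],[255,[0,0,0],0],[255,[0,0,0],0],[255,[0,0,0],0],[255,[0,0,0],0],[255,[0,0,0],0]]'; python3 -m creep '[[255,[0,0,-1],0],[255,[0,0,0],0],[255,[0,0,0],0],[255,[0,0,0],0],[255,[0,0,0],0],[255,[0,0,0],0],[255,[0,0,0],0],[255,[0,0,0],0]]'
```

```text
time: 9.07
tool_pos: [0.5934, -0.0437, 0.0483]
tcp_rot: [-0.097, 1.568, 0.097]
wrist_force: [-0.4, -0.5, -0.3]
width: 0.157
time: 9.73
tool_pos: [0.5934, -0.0437, 0.0483]
tcp_rot: [-0.097, 1.568, 0.097]
wrist_force: [-2.5, -0.1, 5.3]
width: 0.158
```

```bash
python3 -m creep '[[200,[0,0,1],0],[190,[0,0,0],0],[180,[0,0,0],0],[170,[0,0,0],0],[160,[0,0,0],0],[150,[0,0,0],0],[140,[0,0,0],0],[140,[0,0,0],0]]'; python3 -m creep '[[140,[0,0,4],0],[140,[0,0,10],0],[140,[0,0,15],0],[140,[0,0,20],0],[140,[0,0,20],0],[140,[0,0,20],0],[140,[0,0,20],0],[140,[0,0,10],0]]'; python3 - <<'E'
from h import *
s=read_state();M=R.from_rotvec(s["tcp_rot"]).as_matrix();print(s["tool_pos"],np.degrees(np.arctan2(M[1,1],M[0,1])),s["wrist_force"])
p,d=read_camera("side");cv2.imwrite("pics/s5.png",cv2.resize(p[130:210,200:300],None,fx=7,fy=7,interpolation=cv2.INTER_CUBIC))
E
```

```text
time: 10.4
tool_pos: [0.5932, -0.0438, 0.0482]
tcp_rot: [-0.097, 1.569, 0.097]
wrist_force: [-0.7, 0.9, 0.1]
width: 0.449
time: 11.07
tool_pos: [0.5951, -0.0439, 0.1715]
tcp_rot: [-0.097, 1.563, 0.096]
wrist_force: [1.1, 0.7, 0.7]
width: 0.447
[ 0.59506116 -0.04392891  0.17146793] 97.05992308438361 [1.13755725 0.7000541  0.67085493]
```

View pics/s5.png

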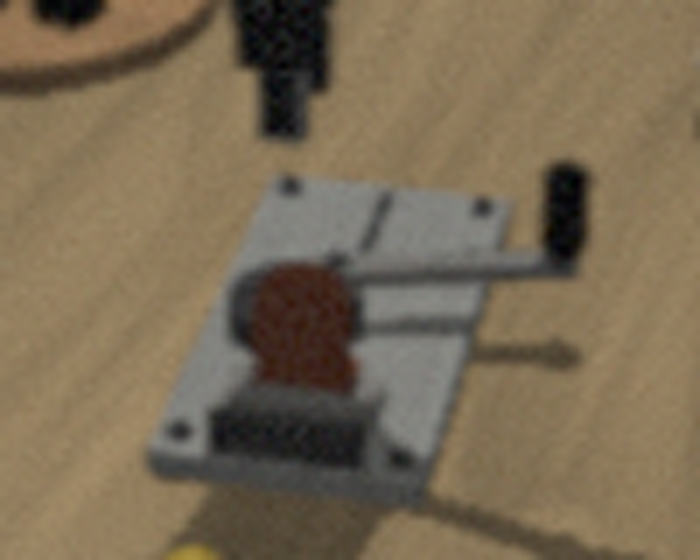

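```bash
python3 -m creep '[[70,[-4,-4.7,0],-0.12],[70,[-4,-4.7,0],-0.12],[70,[-4,-4.7,0],-0.12],[70,[-4,-4.7,0],-0.12],[70,[-4,-4.7,0],-0.12],[70,[-4,-4.7,0],-0.12],[70,[-4,-4.7,0],-0.12],[70,[-4,-4.7,0],-0.12]]'; python3 -m creep '[[70,[-4,-4.7,0],-0.12],[70,[-4,-4.7,0],-0.12],[70,[-4,-4.7,0],-0.12],[70,[-4,-4.7,0],-0.12],[70,[-4,-4.7,0],-0.12],[70,[-4,-4.7,0],-0.12],[70,[-4,-4.7,0],-0.12],[70,[-4,-4.7,0],-0.12]]'; python3 -m creep '[[70,[-4,-4.7,0],-0.12],[70,[-4,-4.7,0],-0.12],[70,[-4,-4.7,0],-0.12],[70,[-4,-4.7,0],-0.12],[70,[-4,-4.7,0],-0.12],[70,[-4,-4.7,0],-0.12],[70,[-4,-4.7,0],-0.12],[70,[-4,-4.7,0],-0.12]]';python3 - <<'E'
from h import *
s=read_state();M=R.from_rotvec(s["tcp_rot"]).as_matrix();print(s["tool_pos"],np.degrees(np.arctan2(M[1,1],M[0,1])),s["wrist_force"],np.round(s["q"],2))
for n in("top","side"):
    p,d=read_camera(n);cv2.imwrite(f"pics/{n}6.png",p)
E
```

```text
time: 11.78
tool_pos: [0.5605, -0.0814, 0.1664]
tcp_rot: [0.658, 1.47, -0.659]
wrist_force: [0.4, 0.6, 0.2]
width: 0.72
time: 12.45
tool_pos: [0.5285, -0.119, 0.1665]
tcp_rot: [1.378, 1.091, -1.379]
wrist_force: [-0.3, -0.5, -0.3]
width: 0.724
time: 13.12
tool_pos: [0.4965, -0.1566, 0.1665]
tcp_rot: [2.013, 0.387, -2.015]
wrist_force: [-0.5, 0.6, 0.5]
width: 0.723
[ 0.49650074 -0.15658466  0.16650778] -68.29323552289318 [-0.46440717  0.59337716  0.47739766] [-0.35  0.02  2.    0.    1.12  0.84]
```

View pics/top6.png

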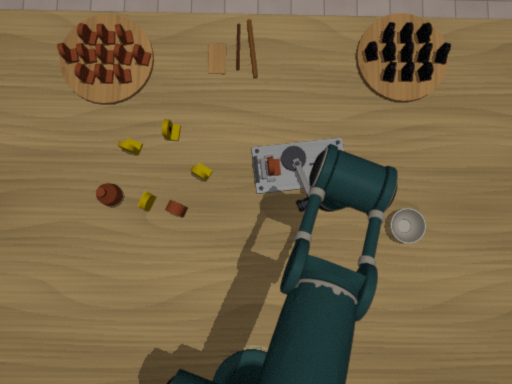

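View pics/side6.png

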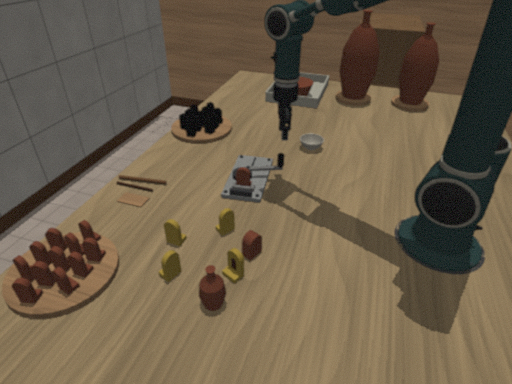

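```bash
python3 - <<'E'
from h import *
a=cv2.imread("pics/top6.png");cv2.imwrite("pics/z7.png",cv2.resize(a[130:215,240:340],None,fx=7,fy=7,interpolation=cv2.INTER_CUBIC))
E
```

```text
(no output)
```

View pics/z7.png

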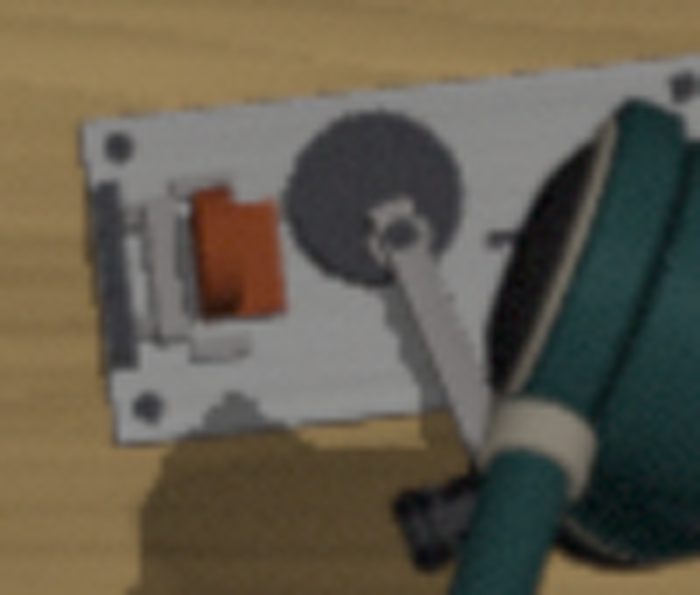

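```bash
python3 -m creep '[[70,[1.5,-0.4,0],0],[70,[1.5,-0.3,-5],0],[70,[0,0,-10],0],[70,[0,0,-15],0],[70,[0,0,-15],0],[70,[0,0,-10],0],[70,[0,0,-5],0],[70,[0,0,0],0]]'; python3 - <<'E'
from h import *
s=read_state();print(s["tool_pos"],s["wrist_force"])
for n in("top","side"):
    p,d=read_camera(n);q=p[110:210,240:360] if n=="side" else p[130:230,250:370];cv2.imwrite(f"pics/{n}7.png",cv2.resize(q,None,fx=6,fy=6,interpolation=cv2.INTER_CUBIC))
E
```

```text
time: 13.88
tool_pos: [0.499, -0.1566, 0.1052]
tcp_rot: [2.008, 0.395, -2.014]
wrist_force: [-0.4, 0.4, -0.1]
width: 0.725
[ 0.49895009 -0.15659651  0.10520497] [-0.37109526  0.434117   -0.07725158]
```

View pics/side7.png

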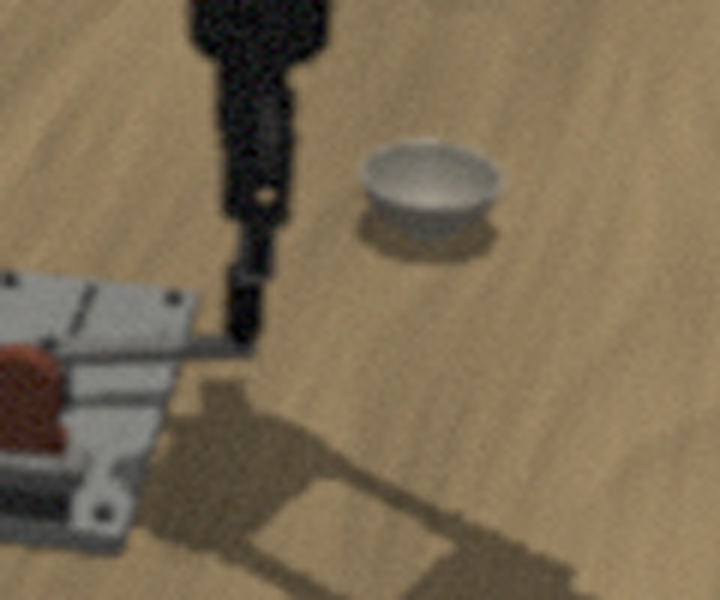

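View pics/top7.png

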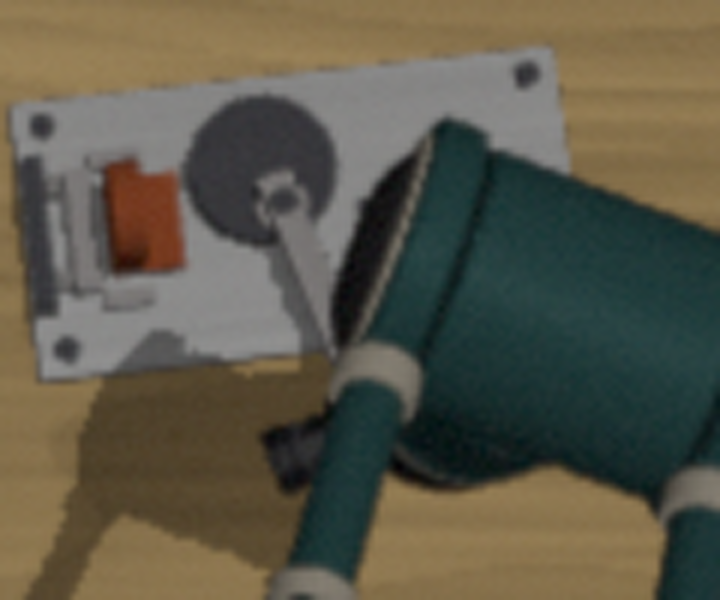

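```bash
python3 -m creep '[[70,[0.5,-0.5,-6],0],[70,[0,0,-8],0],[70,[0,0,-8],0],[70,[0,0,-8],0],[70,[0,0,-7],0],[70,[0,0,-5],0],[70,[0,0,0],0],[70,[0,0,0],0]]'; python3 -m creep '[[110,[0,0,0],0],[140,[0,0,0],0],[160,[0,0,0],0],[255,[0,0,0],0],[255,[0,0,0],0],[255,[0,0,0],0],[255,[0,0,0],0],[255,[0,0,0],0]]' 60;  python3 - <<'E'
from h import *
s=read_state();M=R.from_rotvec(s["tcp_rot"]).as_matrix();print(s["tool_pos"],np.degrees(np.arctan2(M[1,1],M[0,1])),s["wrist_force"],s["width"]*85)
E
```

```text
time: 14.65
tool_pos: [0.5003, -0.1576, 0.0647]
tcp_rot: [2.01, 0.392, -2.012]
wrist_force: [-0.9, 0.3, -0.1]
width: 0.725
time: 15.32
tool_pos: [0.5009, -0.1576, 0.066]
tcp_rot: [2.011, 0.392, -2.01]
wrist_force: [-2.8, 1.3, 5.6]
width: 0.267
[ 0.50093742 -0.15757235  0.06595958] -67.95835977112445 [-2.83942693  1.29333782  5.57617467] 22.654522291902403
```

```bash
python3 - <<'E'
import numpy as np
a=np.radians(202.6)+np.linspace(0,1.30,25);p=109.7*np.c_[np.cos(a),np.sin(a)]
d=np.diff(p,axis=0).round(1);print(d.tolist(),d.sum(0),p[-1]-p[0])
E
```

```text
[[2.4, -5.4], [2.7, -5.3], [3.0, -5.1], [3.3, -5.0], [3.5, -4.8], [3.8, -4.6], [4.0, -4.4], [4.3, -4.1], [4.5, -3.9], [4.7, -3.7], [4.9, -3.4], [5.1, -3.1], [5.2, -2.8], [5.4, -2.6], [5.5, -2.3], [5.6, -2.0], [5.7, -1.7], [5.8, -1.3], [5.9, -1.0], [5.9, -0.7], [5.9, -0.4], [5.9, -0.1], [5.9, 0.3], [5.9, 0.6]] [114.8 -66.8] [114.80581857 -66.70527764]
```

```bash
python3 -m creep '[[255,[2.4,-5.4,0],0.054],[255,[2.7,-5.3,0],0.054],[255,[3.0,-5.1,0],0.054],[255,[3.3,-5.0,0],0.054],[255,[3.5,-4.8,0],0.054],[255,[3.8,-4.6,0],0.054],[255,[4.0,-4.4,0],0.054],[255,[4.3,-4.1,0],0.054]]' 60;  python3 - <<'E'
from h import *
s=read_state();M=R.from_rotvec(s["tcp_rot"]).as_matrix();print(s["tool_pos"],np.degrees(np.arctan2(M[1,1],M[0,1])),s["wrist_force"],s["width"]*85)
v=s["tool_pos"][:2]-np.array([.6014,-.1156]);print(np.hypot(*v),np.degrees(np.arctan2(v[1],v[0]))%360)
E
```

```text
time: 15.98
tool_pos: [0.5281, -0.1959, 0.066]
tcp_rot: [1.739, 0.755, -1.737]
wrist_force: [-0.3, 5.7, 6.1]
width: 0.264
[ 0.52808867 -0.19589708  0.06598661] -43.069731868247175 [-0.32057481  5.6819235   6.12359418] 22.405718695395258
0.10872981162388425 227.60388323953654
```

```bash
python3 -m creep '[[255,[4.5,-3.9,0],0.054],[255,[4.7,-3.7,0],0.054],[255,[4.9,-3.4,0],0.054],[255,[5.1,-3.1,0],0.054],[255,[5.2,-2.8,0],0.054],[255,[5.4,-2.6,0],0.054],[255,[5.5,-2.3,0],0.054],[255,[5.6,-2.0,0],0.054]]' 60; python3 - <<'E'
from h import *
s=read_state();M=R.from_rotvec(s["tcp_rot"]).as_matrix();print(s["tool_pos"],np.degrees(np.arctan2(M[1,1],M[0,1])),s["wrist_force"],s["width"]*85)
v=s["tool_pos"][:2]-np.array([.6014,-.1156]);print(np.hypot(*v),np.degrees(np.arctan2(v[1],v[0]))%360)
for n in("top","side"):
    p,d=read_camera(n);q=p[110:210,200:320] if n=="side" else p[130:230,240:360];cv2.imwrite(f"pics/{n}8.png",cv2.resize(q,None,fx=6,fy=6,interpolation=cv2.INTER_CUBIC))
E
```

```text
time: 16.65
tool_pos: [0.5684, -0.2191, 0.0659]
tcp_rot: [1.442, 1.043, -1.441]
wrist_force: [-4.2, 6.0, 8.8]
width: 0.262
[ 0.56835441 -0.21905018  0.06593848] -18.323719726200796 [-4.18138188  5.99131934  8.79721178] 22.306651002261844
0.10859995870727603 252.28470643561582
```

View pics/side8.png

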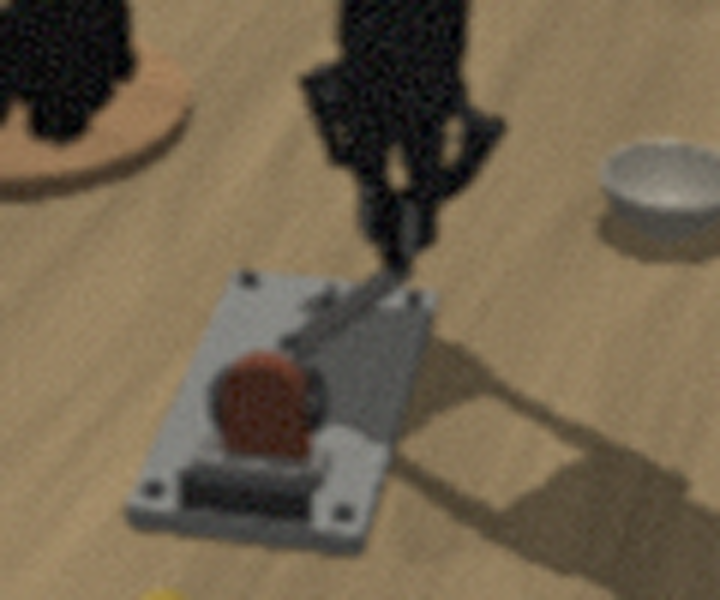

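View pics/top8.png

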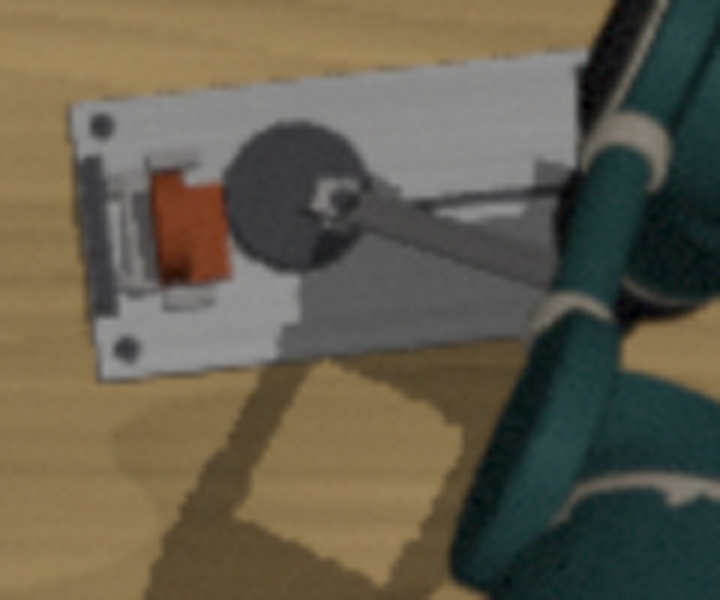

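```bash
python3 -m creep '[[255,[5.7,-1.7,0],0.054],[255,[5.8,-1.3,0],0.054],[255,[5.9,-1.0,0],0.054],[255,[5.9,-0.7,0],0.054],[255,[5.9,-0.4,0],0.054],[255,[5.9,-0.1,0],0.054],[255,[5.9,0.3,0],0.054],[255,[5.9,0.6,0],0.054]]' 60; python3 -m creep '[[255,[0,0,0],0],[255,[0,0,0],0],[255,[0,0,0],0],[255,[0,0,0],0],[255,[0,0,0],0],[255,[0,0,0],0],[255,[0,0,0],0],[255,[0,0,0],0]]'; python3 - <<'E'
from h import *
s=read_state();M=R.from_rotvec(s["tcp_rot"]).as_matrix();print(s["tool_pos"],np.degrees(np.arctan2(M[1,1],M[0,1])),s["wrist_force"],s["width"]*85)
v=s["tool_pos"][:2]-np.array([.6014,-.1156]);print(np.hypot(*v),np.degrees(np.arctan2(v[1],v[0]))%360)
for n in("top","side"):
    p,d=read_camera(n);cv2.imwrite(f"pics/{n}9f.png",p);np.save(f"pics/{n}9.npy",d);q=p[110:210,200:320] if n=="side" else p[130:230,240:360];cv2.imwrite(f"pics/{n}9.png",cv2.resize(q,None,fx=6,fy=6,interpolation=cv2.INTER_CUBIC))
E
```

```text
time: 17.42
tool_pos: [0.6144, -0.2233, 0.0659]
tcp_rot: [1.127, 1.264, -1.127]
wrist_force: [-5.7, 4.9, 9.1]
width: 0.261
time: 18.08
tool_pos: [0.6149, -0.2233, 0.066]
tcp_rot: [1.128, 1.262, -1.128]
wrist_force: [-4.1, 5.3, 7.8]
width: 0.264
[ 0.61486716 -0.22329503  0.06597031] 6.305634416452281 [-4.14312662  5.31444312  7.82723952] 22.431431039904847
0.10853379344521674 277.1277805655066
```

View pics/side9.png

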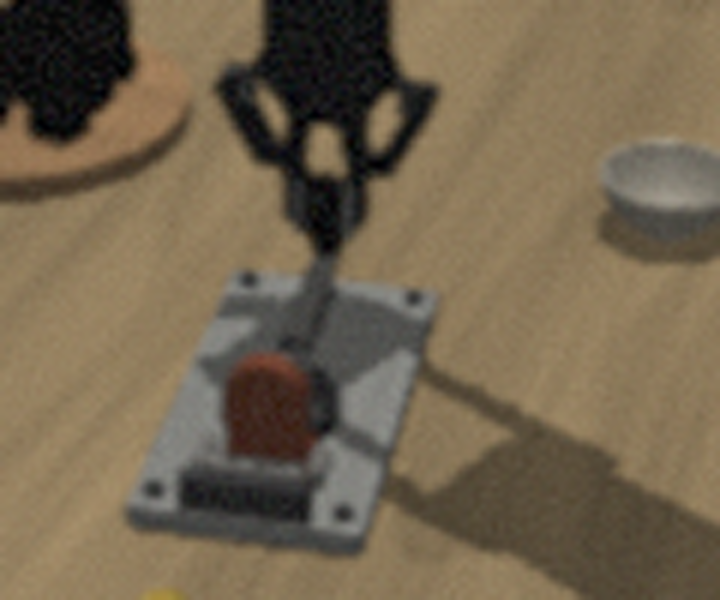

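View pics/top9.png

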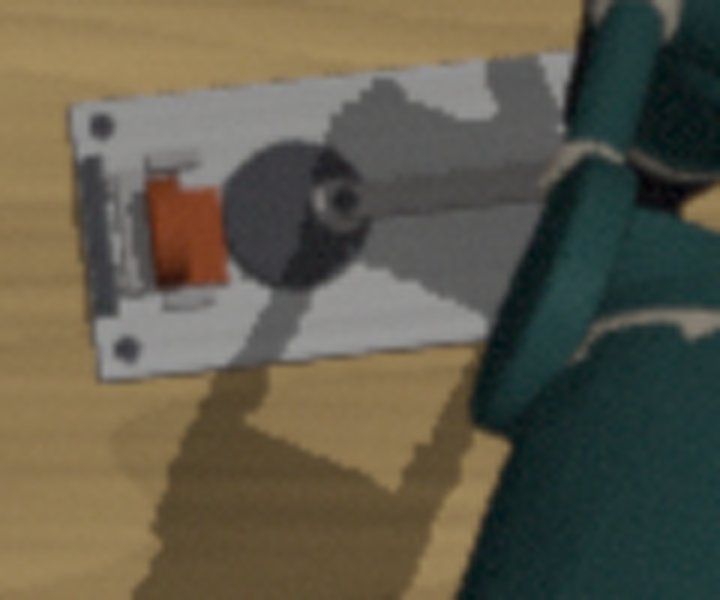

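```bash
python3 - <<'E'
from h import *
d=np.load("pics/top9.npy");P=cloud("top",d);z=P[...,2]
O=np.array([.5932,-.0491]);th=np.radians(7.05);E=np.array([[np.cos(th),np.sin(th)],[-np.sin(th),np.cos(th)]])
C=((P[...,:2]-O)@E.T)*1e3
k=(z>.046)&(z<.057)&(C[...,1]<-80)&(C[...,1]>-150)&(abs(C[...,0])<30);k[:, 345:]=0
q=C[k];vx,vy,x0,y0=cv2.fitLine(q.astype(np.float32),cv2.DIST_HUBER,0,.01,.01).ravel()
print("arm pts",len(q),q.mean(0),"angle in clamp",np.degrees(np.arctan2(vy,vx)),"x at y=-67,-150",x0+vx/vy*(-67-y0),x0+vx/vy*(-150-y0))
k=(z>.030)&(z<.040)&(C[...,1]<-8)&(C[...,1]>-110)&(abs(C[...,0])<50)
q=C[k];(c,r)=cv2.minEnclosingCircle(q.astype(np.float32));print("lobe",len(q),c,r)
a=cv2.imread("pics/top9f.png");hsv=cv2.cvtColor(a,cv2.COLOR_BGR2HSV)
m=((hsv[...,0]<12)|(hsv[...,0]>170))&(hsv[...,1]>120);m[:140]=0;m[190:]=0;m[:,:255]=0;m[:,290:]=0
q=C[m];zz=z[m]
for lo,hi in((.024,.036),(.085,.1)):
    s=q[(zz>lo)&(zz<hi)];print(lo,len(s),s.min(0),s.max(0),cv2.minAreaRect(s.astype(np.float32)))
E
```

```text
arm pts 154 [  -0.57061944 -114.88659995] angle in clamp 89.37359 x at y=-67,-150 0.11410242 -0.79336274
lobe 422 (-1.7408454418182373, -41.122737884521484) 38.95838165283203
0.024 86 [-25.92948187 -12.82105054] [14.32061233  3.26955234] ((-5.850055694580078, -4.735836982727051), (40.4827880859375, 15.966230392456055), 1.6081191301345825)
0.085 76 [-25.63826097   7.17867536] [11.6492292  21.11631583] ((-7.008827209472656, 14.15660572052002), (37.31562042236328, 13.802268028259277), 0.47500643134117126)
```

```bash
python3 - <<'E'
from h import *
s=read_state();print(s["time"],s["tool_pos"],s["wrist_force"],s["width"]*85,np.abs(s["joint_vel"]).max())
print(finish_job())
E
```

```text
18.1833 [ 0.61484446 -0.22329363  0.06597806] [-4.04997362  5.32329752  8.1991994 ] 21.772734037708663 0.0023498709810973357
the job is handed in; nothing more can be done
None
```

The tile is standing in the nest between the ears, back to the fence and foot toward the cam. I let go of it while the lever was still home. I then gripped the lever by its knob, swung it over the groove, and handed the job in at 18.2 s still holding it there with 60 N of grip set.

**Lever:** From the tool position it stood about 0.1° past the groove line. A line fitted to the depth picture put it 0.6° short. I took both as within measurement error of the cam's highest point and did not nudge it.

**Tile:** Depth readings put the slab's back at clamp y about +21 mm, which is roughly 4 mm into the sprung fence, and the foot matched. It was upright and square to within 1.6°.

**Sideways position:** This is the one check that disagreed. The depth edges put the tile about 6 mm off the nest's centre line, which would mean touching an ear. By eye in the top picture it is only about 2 mm off. Both readings leave it between the ears.

**Forces:** The wrist read about 10 N at the end. The arm was at rest, and I did not touch the other ware.

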